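# Invert the washed beaker onto the drying post and press it home

## Task

The washed terracotta beaker is lying on its side in the cradle. Turn it mouth-down over the drying stand's sliding post and let go, so that it hangs on the post while the post is still raised; then press down on its upturned base until you feel the post reach its stop, without forcing it any harder, and leave it there. Do not disturb the bowl, the brush or the jar.

Things in the scene. Friction and masses are not known exactly. Their poses are not given: they have to be found in the camera images.
- beaker: Straight-sided terracotta beaker, about 240 g, 115 mm long, open at one end. Origin: centre of its closed base's outside; z runs from base to mouth. Outer diameter 60 mm, wall 4 mm (bore 52 mm), base 5 mm thick, so 110 mm deep. It starts lying level in the cradle, axis about 51 mm above the table, mouth pointing sideways, about 75 to 126 degrees to the left of +x.
- cradle: Fixed low wooden cradle: plate 110 x 56 x 10 mm with two cork dowels along its x axis (17 mm either side of the middle, tops 25 mm high, 44 mm over their outer faces). Origin: centre of its underside. The beaker lies along it, mouth to +x, about centred; it is wider than the cradle, so fingers fit down both sides.
- stand: Fixed drying stand: round grey foot 110 mm across, 12 mm thick, and an upright steel tube 30 mm across reaching 80 mm above the table, from which a post slides. Origin: centre of its underside, on the post's axis; z up. The post has a rigid stop, hidden inside, its height different each time: the post's top is then 135 to 155 mm above the table, so the beaker's rim stays clear of the foot.
- post_top (a point): Centre of the flat top of the post's blue head (42 mm across, 11 mm thick, on a 22 mm rod), at first 153 to 190 mm above the table. The inside of an inverted beaker's base rests flat on it. The post slides down 18 to 35 mm against a steady 8 N drag, staying where left under the beaker's weight, to its rigid stop. A press of 16 to 25 N tells the stop; over 45 N is forcing it.
- bowl: Bystander: loose terracotta bowl, 100 mm across, 60 mm high, standing. Origin: centre of its underside.
- brush: Bystander: loose cleaning brush 170 mm long, lying. Origin: centre of its underside; lies along its x axis.
- jar: Bystander: loose amber jar 56 mm across, 90 mm high, standing. Origin: centre of its underside.
Mind the look-alikes: they are no part of the job. What is meant by the stand is not red, and is the larger of those in its own colour.

How it is judged:
By the outcome, as a careful person would: the job done as asked, in the order asked, and still so for the second after the job is handed in, with the robot touching nothing.
It also fails if it takes over 59 s, if anything falls off the work surface, if the arm or the gripper's body presses on something with over 40 N, if the wrist force passes 120 N, or if a joint passes its speed limit or range.

## Robot

A 6-joint arm with a two-finger parallel gripper is mounted at the origin on the work surface. World frame = base frame: x ahead of the robot, y to its left, z up, the work surface at z = 0. Lengths are in m, angles in rad, forces in N, time in s.
With the tool pointing down it reaches from about 0.4 to 0.825 m from the base axis. Payload 7 kg.
Tool frame: the origin (TCP) lies at the very end of the fingers, on their centre line; the grasp point (between the pads) lies 19 mm behind it; z points along the fingers, y is the line along which they close (so a half turn about z gives the same grasp; the last joint's range is limited). The gripper opens to 88 mm and grips with 3 to 60 N. Pads are 19 mm wide; open, the fingers measure 130 mm over their backs; the gripper's body (78 mm by 193 mm) begins 47 mm behind the grasp point.
Start: joints at [1.586, 0.359, 0.012, 0, -1.224, -0.288], TCP at [0.182, 0.65, 0.227] pointing down, gripper open.
Joint ranges: [-3.07, 3.07], [-1.43, 2.12], [-1.02, 1.25], [-3.03, 1.67], [-3.05, -0], [-3.03, 3.03]. Speed limits (rad/s): [2.39, 2.39, 3.01, 3.14, 3.14, 3.14].

## Interface

Orientations are given as [roll, pitch, yaw] about the fixed x, y, z axes, in that order (R = Rz(yaw) Ry(pitch) Rx(roll)).
In Python, from station import * gives the robot as it stands.
- The arm moves only by the tool servo_tool, never from a script. Its argument "moves" is a list of rows, each an object of numbers: "jaw": the opening, from 0 (shut) to 1 (fully open); "dx", "dy", "dz": the shift along the world's x, y, z in m; "roll": the turn about the world's z in degrees. A call has exactly 10 rows; each row shifts and turns the commanded pose from where the row before left it; what a row does not reach is not made up. A row lasts 1/8 s, in which the tool goes at most 62.5 mm and 10.7 degrees, less where a joint would pass 70% of its speed; a pose out of reach is approached as far as the arm can. A call with a gripper value outside its range is refused whole. The fingers move at their own pace and stop on an object; "newtons" is the grip in N (left out, the last holds). Time passes only in rows, so rows that do not move let the fingers close, or fill a call up. It gives the time, the measured TCP pose, the force, the opening and the grip force at its end, in the units of the state.
- get_state(): the state, without advancing time (a new reading comes with each control period).
- grab_frame(name): name is "scene" or "top" or "wrist"; returns (picture, depth): 384x512x3 uint8, red, green, blue; 384x512 float32, m along the optical axis (not along the pixel's ray), 0 where there is no reading.
- calibration(name): a dict with "intrinsics" (3x3 intrinsics, pixels), "k1" (the pictures are not rectified: a ray, as slopes to the right and down, at radius r is drawn at 1 + k1 r^2 times it, then the intrinsics apply), "R" (3x3) and "t" (3): a world point X has camera coordinates R X + t. Camera axes: x right, y down, z forward; pixel columns grow to the right and rows downward; lengths in m; the calibration is good to about 2 mm. A picture is of the moment at which its call begins: read the wrist's pose just before it. calibration takes no time and is no camera call; for the wrist camera it gives the pose at the moment of the call.
- job_done(): hands the job in; it is judged then, once.
The state is a dict: "t": time; "q": joint angles; "qd": joint speeds; "joint_efforts": joint torques, N m; "eef_pos": TCP position; "ee_rot": TCP orientation; "force": force on the tool from outside, world axes, zero at the start; "moment": the same for the moment, N m; "width": finger opening in m; "gripper_force": force on a finger pad.
Only numpy, scipy, OpenCV 4.12 (cv2) and the standard library are available. Lean on these libraries where they do the work, as an engineer would, in place of code of your own. Each camera call takes 0.05 s, during which the arm holds its last target. There are 200 camera calls.

## Working session

There is one attempt and no reset: what is moved stays moved. The work goes in short steps, Python scripts to look and compute and a tool call to move; the robot and the scene stay as the last step left them, time stands still between calls to the robot, and variables do not carry over. Pictures are saved under pics/ and viewed, at most 10 in all, crops included, and the job is handed in when it is done.

Besides the shell and the picture viewer there is one more tool, called after ">>>" by a JSON object that holds its "api" and its "payload". servo_tool: Moves the arm, as the interface text tells. Its arguments: {"type":"object","properties":{"moves":{"type":"array","items":{"type":"object","properties":{"jaw":{"type":"number"},"dx":{"type":"number"},"dy":{"type":"number"},"dz":{"type":"number"},"roll":{"type":"number"}}}},"newtons":{"type":"number"}},"required":["moves"]}

```bash
mkdir -p pics
cat > h.py <<'E'
from station import *
import numpy as np, cv2
def save(n,f):
    im,d=grab_frame(n); cal=calibration(n); cv2.imwrite(f'pics/{f}.png',im[:,:,::-1]); np.savez(f'{f}.npz',im=im,d=d,K=cal['intrinsics'],k1=cal['k1'],R=cal['R'],t=cal['t']); return im,d
def load(f): return np.load(f+'.npz')
def slopes(c,uv):
    uv=np.asarray(uv,float).reshape(-1,1,2)
    return cv2.undistortPoints(uv,np.array(c['K']),np.array([float(c['k1']),0,0,0])).reshape(-1,2)
def plane(c,uv,z):
    s=slopes(c,uv); R=np.array(c['R']);t=np.array(c['t'])
    o=-R.T@t; d=np.c_[s,np.ones(len(s))]@R
    return o+d*((z-o[2])/d[:,2])[:,None]
def cloud(c):
    h,w=c['d'].shape; u,v=np.meshgrid(np.arange(w),np.arange(h)); s=slopes(c,np.c_[u.ravel(),v.ravel()])
    d=c['d'].ravel()[:,None]; X=(np.c_[s,np.ones(len(s))]*d-c['t'])@np.array(c['R']); X[d[:,0]==0]=np.nan
    return X.reshape(h,w,3)
E
python3 - <<'E'
from h import *
a,_=save('top','top0'); b,_=save('scene','scene0')
for n in('top','scene'):
    c=load(n+'0'); print(n,-c['R'].T@c['t'],c['K'][0],c['k1'], c['R'][2])
s=get_state(); print({k:np.round(s[k],3) for k in s})
cv2.imwrite('pics/both0.png',cv2.resize(np.hstack([a,b])[:,:,::-1],(800,300)))
E
```

```text
top [0.46892069 0.02330557 0.91951448] [370.88551662   0.         257.01848145] -0.024644679158250592 [ 9.56572048e-02 -8.26001555e-04 -9.95413993e-01]
scene [ 1.41344215 -0.12338233  0.68476845] [416.52981514   0.         251.30940042] -0.049503994853580986 [-0.82320813  0.12949525 -0.55277423]
{'t': np.float64(0.1), 'q': array([ 1.586,  0.359,  0.011, -0.   , -1.224, -0.288]), 'qd': array([-0.001, -0.   ,  0.004,  0.001, -0.002,  0.001]), 'joint_efforts': array([-1.0000e-03, -5.8416e+01,  2.9375e+01,  7.0150e+00,  1.0000e-02,
       -0.0000e+00]), 'eef_pos': array([0.182, 0.65 , 0.226]), 'ee_rot': array([ 3.14 , -0.   , -0.273]), 'force': array([-0.716, -0.103, -0.124]), 'moment': array([-0.016,  0.027,  0.011]), 'gripper_force': np.float64(0.0), 'width': np.float64(0.088)}
```

View pics/top0.png

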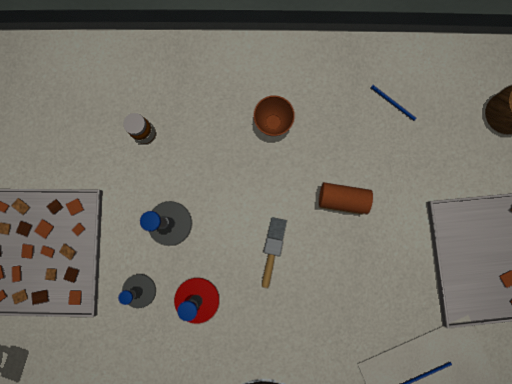

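View pics/scene0.png

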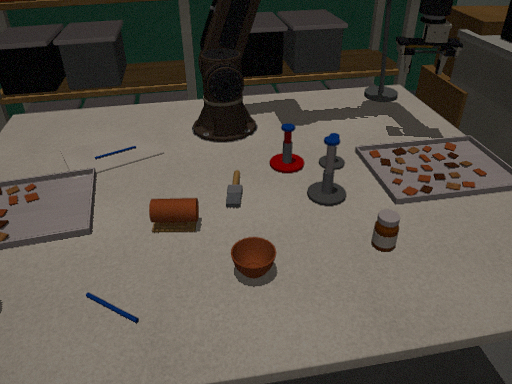

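The top view shows the beaker at about (346,198) with its darker mouth end to the left (+y). The larger grey stand has its foot at (170,223) and head at (150,221). The red stand (197,300) and small grey one (139,291) are the look-alikes. The bowl is at (274,116), the brush at (272,252) and the jar at (139,128).

Run:
```python
from h import *
for n in('top','scene'):
    c=load(n+'0'); X=cloud(c); hsv=cv2.cvtColor(c['im'],cv2.COLOR_RGB2HSV)
    print(n, plane(c,[[257,192]],0))
    w=((300,400),(170,230)) if n=='top' else ((140,210),(185,235))
    m=np.zeros(hsv.shape[:2],bool); m[w[1][0]:w[1][1],w[0][0]:w[0][1]]=1
    m&=((hsv[...,0]<14)|(hsv[...,0]>172))&(hsv[...,1]>120)&(X[...,2]>.035)
    P=X[m]; P=P[~np.isnan(P).any(1)]
    print('beaker n',len(P),'z pct',np.percentile(P[:,2],[2,50,98,100]))
    T=P[P[:,2]>.072]
    xy=T[:,:2]; mu=xy.mean(0); e,v=np.linalg.eigh(np.cov(xy.T)); a=v[:,1]*np.sign(v[1,1]); s=(P[:,:2]-mu)@a; 
    print('top-strip mean',mu,'dir deg',np.degrees(np.arctan2(a[1],a[0])),'along',np.percentile(s,[0,1,99,100]),'mid',mu+a*np.mean(np.percentile(s,[1,99])))
    if n=='top':
        rr=cv2.minAreaRect(np.argwhere(m)[:,::-1].astype(np.float32)); print(rr)
    # blue heads
    b=((hsv[...,0]>100)&(hsv[...,0]<125)&(hsv[...,1]>150)&(hsv[...,2]>60)).astype(np.uint8)
    k,l,st,ce=cv2.connectedComponentsWithStats(b)
    for i in range(1,k):
        if st[i,4]>40:
            Q=X[l==i]; z=np.nanpercentile(Q[:,2],90); q=Q[abs(Q[:,2]-z)<.004]; print('blue',ce[i].round(1),st[i],'z',z,'med',np.nanmedian(q,0),'ext',np.nanmin(q,0),np.nanmax(q,0))
    # bystander extents
c=load('top0');X=cloud(c)
def circ(u0,v0,r,zlo,zhi,name):
    P=X[v0-r:v0+r,u0-r:u0+r].reshape(-1,3); P=P[(P[:,2]>zlo)&(P[:,2]<zhi)]
    (a,b),R=cv2.minEnclosingCircle(P[:,:2].astype(np.float32)); print(name,a,b,R,len(P))
circ(170,223,30,.007,.016,'foot');circ(274,116,30,.045,.07,'bowl');circ(137,127,20,.08,.1,'jar');circ(139,291,25,.007,.016,'smallfoot');circ(197,300,28,.007,.016,'redfoot')
```

```text
top [[0.57057244 0.02267443 0.        ]]
beaker n 1222 z pct [0.05826085 0.07533274 0.08094059 0.08380877]
top-strip mean [ 0.55194057 -0.18250811] dir deg 81.35479331224161 along [-0.0587953  -0.05674994  0.05611694  0.05697754] mid [ 0.551893   -0.18282102]
((346.1513366699219, 198.30421447753906), (51.899879455566406, 24.646520614624023), 9.090276718139648)
blue [393.  102.1] [372  86  44  34 129] z 0.011076101564210721 med [ 0.80159394 -0.32155459  0.00920979] ext [ 0.75986791 -0.37653024  0.00720636] [ 0.8444012  -0.26960193  0.01253265]
blue [149.8 220.6] [140 211  20  20 310] z 0.18019002849465468 med [0.4912686  0.23634671 0.17838002] ext [0.47320753 0.21796066 0.17621337] [0.51120573 0.2565028  0.18227255]
blue [125.2 297.1] [119 291  13  13 140] z 0.10308975877217834 med [0.32814314 0.3078666  0.1015428 ] ext [0.31543784 0.29407694 0.09909341] [0.34147221 0.32072457 0.10448208]
blue [186.8 310.6] [178 301  19  20 286] z 0.1363293081801758 med [0.30721709 0.16628095 0.13482383] ext [0.28820515 0.14714938 0.13236586] [0.32528561 0.18532054 0.1380518 ]
blue [427.8 373.3] [404 
[... 798 characters left out ...]
46  40  12  43] z 0.013942001951436385 med [ 0.13979563 -0.39109337  0.01176177] ext [ 0.11192051 -0.44556744  0.01002999] [ 0.16315082 -0.32213227  0.01549858]
blue [111.4 306.8] [ 86 293  51  29 211] z 0.012557374688205931 med [ 0.80818688 -0.32244227  0.01099989] ext [ 0.7618935  -0.38070758  0.00858514] [ 0.85290495 -0.27070644  0.01361319]
foot 0.4915304183959961 0.23702001571655273 0.05494111776351929 1174
bowl 0.7488205432891846 -0.015202414244413376 0.049901027232408524 375
jar 0.7180987596511841 0.30835676193237305 0.025906110182404518 388
smallfoot 0.32870328426361084 0.3086315989494324 0.04135803505778313 617
redfoot 0.30692142248153687 0.16639335453510284 0.05510206148028374 1211
```

Run:
```python
from h import *
c=load('top0'); 
for z in (.051,.06,.07): print(z,plane(c,[[346.15,198.3]],z))
X=cloud(c); P=X[170:230,300:400].reshape(-1,3); P=P[(P[:,2]>.055)]
a=np.radians(81.4); A=np.array([np.cos(a),np.sin(a)]); N=np.array([-A[1],A[0]])
# circle fit of cross-section
s=P[:,:2]@A; n=P[:,:2]@N; k=(s>np.percentile(s,15))&(s<np.percentile(s,85)); 
M=np.c_[2*n[k],2*P[k,2],np.ones(k.sum())]; sol=np.linalg.lstsq(M,n[k]**2+P[k,2]**2,rcond=None)[0]
print('n0,z0,r',sol[0],sol[1],np.sqrt(sol[2]+sol[0]**2+sol[1]**2)); lo,hi=np.percentile(s,[1,99]); print(lo,hi)
print('centre',A*(lo+hi)/2+N*sol[0],'base end',A*lo+N*sol[0])
```

```text
0.051 [[ 0.55140988 -0.18742886  0.051     ]]
0.06 [[ 0.55055509 -0.18524512  0.06      ]]
0.07 [[ 0.54960531 -0.18281875  0.07      ]]
n0,z0,r -0.573309733023492 0.050774628504157815 0.02872598469419995
-0.1548607446554519 -0.041718518289884786
centre [ 0.55216588 -0.18291457] base end [ 0.5437065  -0.23884962]
```

>>> {"api": "servo_tool", "payload": {"moves": [{"jaw": 1,"dx": 0.05,"dy": -0.03,"dz": 0.005,"roll": -10},{"jaw": 1,"dx": 0.05,"dy": -0.03,"dz": 0.005,"roll": -10},{"jaw": 1,"dx": 0.045,"dy": -0.04,"roll": -10},{"jaw": 1,"dx": 0.045,"dy": -0.04,"roll": -10},{"jaw": 1,"dx": 0.04,"dy": -0.045,"roll": -10},{"jaw": 1,"dx": 0.04,"dy": -0.045,"roll": -10},{"jaw": 1,"dx": 0.03,"dy": -0.05,"roll": -10},{"jaw": 1,"dx": 0.02,"dy": -0.055,"roll": -10},{"jaw": 1,"dx": 0.02,"dy": -0.055,"roll": -3},{"jaw": 1,"dx": 0.01,"dy": -0.06}]}}

```text
$.moves[2]: bad value
```

>>> {"api": "servo_tool", "payload": {"moves": [{"jaw": 1,"dx": 0.05,"dy": -0.03,"dz": 0.01,"roll": -10},{"jaw": 1,"dx": 0.05,"dy": -0.03,"dz": 0.01,"roll": -10},{"jaw": 1,"dx": 0.045,"dy": -0.04,"dz": 0,"roll": -10},{"jaw": 1,"dx": 0.045,"dy": -0.04,"dz": 0,"roll": -10},{"jaw": 1,"dx": 0.04,"dy": -0.045,"dz": 0,"roll": -10},{"jaw": 1,"dx": 0.04,"dy": -0.045,"dz": 0,"roll": -10},{"jaw": 1,"dx": 0.03,"dy": -0.05,"dz": 0,"roll": -10},{"jaw": 1,"dx": 0.02,"dy": -0.055,"dz": 0,"roll": -10},{"jaw": 1,"dx": 0.02,"dy": -0.055,"dz": 0,"roll": -3},{"jaw": 1,"dx": 0.01,"dy": -0.06,"dz": 0,"roll": 0}]}}

```text
t: 1.35
eef_pos: [0.5323, 0.1982, 0.246]
ee_rot: [3.141, -0.001, -1.722]
force: [0.6, 0.4, -0.3]
width: 0.0875
gripper_force: 0.0
```

>>> {"api": "servo_tool", "payload": {"moves": [{"jaw": 1,"dx": 0.002,"dy": -0.05,"dz": 0,"roll": 0},{"jaw": 1,"dx": 0.002,"dy": -0.05,"dz": 0,"roll": 0},{"jaw": 1,"dx": 0.002,"dy": -0.055,"dz": 0,"roll": 0},{"jaw": 1,"dx": 0.002,"dy": -0.055,"dz": 0,"roll": 0},{"jaw": 1,"dx": 0.002,"dy": -0.055,"dz": 0,"roll": 0},{"jaw": 1,"dx": 0.002,"dy": -0.055,"dz": -0.01,"roll": 0},{"jaw": 1,"dx": 0.001,"dy": -0.05,"dz": -0.02,"roll": 0},{"jaw": 1,"dx": 0.001,"dy": -0.036,"dz": -0.02,"roll": 0},{"jaw": 1,"dx": 0,"dy": -0.02,"dz": -0.02,"roll": 0},{"jaw": 1,"dx": 0,"dy": 0,"dz": 0,"roll": 0}]}}

```text
t: 2.6
eef_pos: [0.5443, -0.227, 0.1743]
ee_rot: [3.137, 0.0, -1.724]
force: [-0.2, 0.6, -0.6]
width: 0.0875
gripper_force: 0.0
```

Run:
```python
from h import *
s=get_state();print(s['eef_pos'],s['ee_rot'],s['q'])
save('wrist','w1')
c=load('w1'); X=cloud(c); P=X.reshape(-1,3); P=P[(P[:,2]>.055)&(P[:,2]<.085)&(abs(P[:,0]-.55)<.06)&(abs(P[:,1]+.185)<.09)]
print(len(P),-c['R'].T@c['t'])
T=P[P[:,2]>.076]; e,v=np.linalg.eigh(np.cov(T[:,:2].T)); A=v[:,1]*np.sign(v[1,1]); N=np.array([-A[1],A[0]]); print(np.degrees(np.arctan2(A[1],A[0])))
sx=P[:,:2]@A; n=P[:,:2]@N; k=(sx>np.percentile(sx,15))&(sx<np.percentile(sx,85))
M=np.c_[2*n[k],2*P[k,2],np.ones(k.sum())]; sol=np.linalg.lstsq(M,n[k]**2+P[k,2]**2,rcond=None)[0]
lo,hi=np.percentile(sx,[.5,99.5]); print(sol[:2],np.sqrt(sol[2]+sol[0]**2+sol[1]**2),lo,hi,hi-lo,'c',A*(lo+hi)/2+N*sol[0],'base',A*lo+N*sol[0])
```

```text
[ 0.54428588 -0.22701095  0.17429176] [ 3.13727662e+00  9.54031158e-05 -1.72399740e+00] [-6.42091298e-02  2.61419312e-01 -2.51599357e-01 -5.48006259e-04
 -1.06206820e+00 -8.87237970e-02]
5854 [ 0.53504761 -0.29479581  0.33453911]
81.56293582499339
[-0.57549309  0.05227575] 0.029535980758578495 -0.1597580075951912 -0.04557895000393581 0.1141790575912554 c [ 0.55420107 -0.18599541] base [ 0.54582472 -0.24246709]
```

View pics/w1.png

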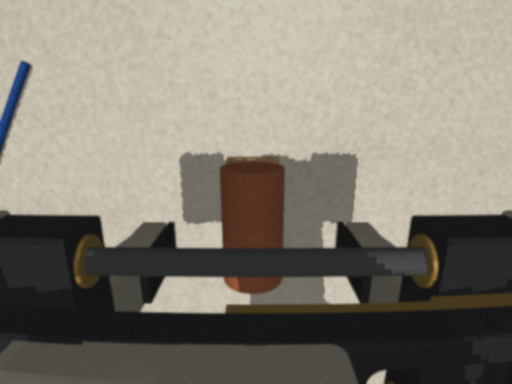

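The wrist view shows the beaker centred between the fingers at (252,225). Its base end is near (252,285), under the gripper, and its mouth is at the far end.

>>> {"api": "servo_tool", "payload": {"moves": [{"jaw": 1,"dx": 0.002,"dy": 0.001,"dz": -0.03,"roll": 0},{"jaw": 1,"dx": 0,"dy": 0,"dz": -0.035,"roll": 0},{"jaw": 1,"dx": 0,"dy": 0,"dz": -0.035,"roll": 0},{"jaw": 1,"dx": 0,"dy": 0,"dz": -0.025,"roll": 0},{"jaw": 1,"dx": 0,"dy": 0,"dz": -0.017,"roll": 0},{"jaw": 0,"dx": 0,"dy": 0,"dz": 0,"roll": 0},{"jaw": 0,"dx": 0,"dy": 0,"dz": 0,"roll": 0},{"jaw": 0,"dx": 0,"dy": 0,"dz": 0,"roll": 0},{"jaw": 0,"dx": 0,"dy": 0,"dz": 0,"roll": 0},{"jaw": 0,"dx": 0,"dy": 0,"dz": 0,"roll": 0}], "newtons": 5}}

```text
t: 3.9
eef_pos: [0.5476, -0.2252, 0.0354]
ee_rot: [-3.142, -0.0, -1.721]
force: [-3.7, 0.2, 6.8]
width: 0.0607
gripper_force: 5.0
```

>>> {"api": "servo_tool", "payload": {"moves": [{"jaw": 0,"dx": 0,"dy": 0,"dz": 0.008,"roll": 0},{"jaw": 0,"dx": 0,"dy": 0,"dz": 0.008,"roll": 0},{"jaw": 0,"dx": 0,"dy": 0,"dz": 0.008,"roll": 0},{"jaw": 0,"dx": 0,"dy": 0,"dz": 0.008,"roll": 0},{"jaw": 0,"dx": 0,"dy": 0,"dz": 0.008,"roll": 0},{"jaw": 0,"dx": 0,"dy": 0,"dz": 0.008,"roll": 0},{"jaw": 0,"dx": 0,"dy": 0,"dz": 0.008,"roll": 0},{"jaw": 0,"dx": 0,"dy": 0,"dz": 0.008,"roll": 0},{"jaw": 0,"dx": 0,"dy": 0,"dz": 0,"roll": 0},{"jaw": 0,"dx": 0,"dy": 0,"dz": 0,"roll": 0}]}}

```text
t: 5.15
eef_pos: [0.5478, -0.225, 0.0984]
ee_rot: [3.141, 0.0, -1.721]
force: [0.6, -0.5, -1.9]
width: 0.0612
gripper_force: 5.0
```

Run:
```python
from h import *
s=get_state();print(s['eef_pos'],s['force'],s['moment'])
im,_=save('scene','s2'); cv2.imwrite('pics/s2c.png',cv2.resize(im[90:290,80:280,::-1],(600,600)))
```

```text
[ 0.54777366 -0.22497313  0.09841378] [ 0.6378879  -0.509945   -1.90951535] [-0.0723154  -0.21456001  0.01338375]
```

View pics/s2c.png

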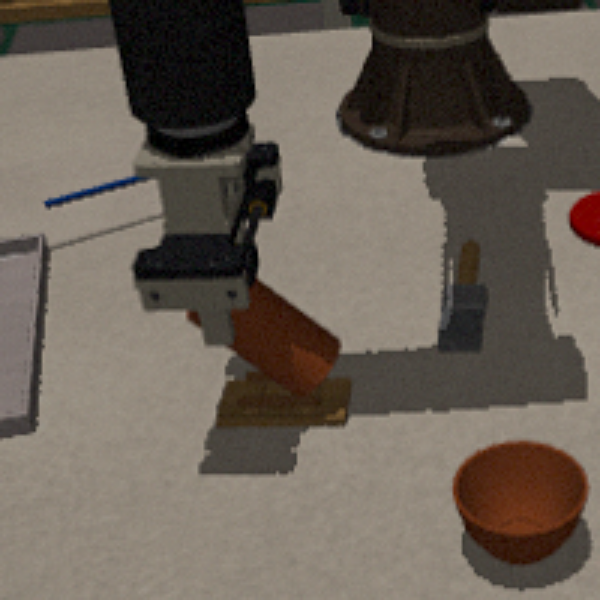

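The scene crop shows the beaker held near its base end, tilted about 35°, with the mouth low on the right at (318,370) over the cradle. It is pivoting in the grip as intended.

>>> {"api": "servo_tool", "payload": {"moves": [{"jaw": 0,"dx": 0,"dy": 0,"dz": 0.015,"roll": 0},{"jaw": 0,"dx": 0,"dy": 0,"dz": 0.02,"roll": 0},{"jaw": 0,"dx": 0,"dy": 0,"dz": 0.02,"roll": 0},{"jaw": 0,"dx": 0,"dy": 0,"dz": 0.02,"roll": 0},{"jaw": 0,"dx": 0,"dy": 0,"dz": 0.02,"roll": 0},{"jaw": 0,"dx": 0,"dy": 0,"dz": 0.02,"roll": 0},{"jaw": 0,"dx": 0,"dy": 0,"dz": 0.01,"roll": 0},{"jaw": 0,"dx": 0,"dy": 0,"dz": 0,"roll": 0},{"jaw": 0,"dx": 0,"dy": 0,"dz": 0,"roll": 0},{"jaw": 0,"dx": 0,"dy": 0,"dz": 0,"roll": 0}], "newtons": 4}}

```text
t: 6.45
eef_pos: [0.5475, -0.2249, 0.2227]
ee_rot: [3.14, 0.0, -1.721]
force: [-0.1, 0.4, -3.5]
width: 0.0611
gripper_force: 4.0
```

```bash
cat >> h.py <<'E'
def tilt(f,lo,hi):
    c=load(f); X=cloud(c); hsv=cv2.cvtColor(c['im'],cv2.COLOR_RGB2HSV)
    m=((hsv[...,0]<14)|(hsv[...,0]>172))&(hsv[...,1]>110)&(X>np.array(lo)).all(2)&(X<np.array(hi)).all(2)
    k,l,st,_=cv2.connectedComponentsWithStats(m.astype(np.uint8)); i=1+np.argmax(st[1:,4]); m=l==i
    P=X[m]; v,u=np.nonzero(m); print('beaker px',m.sum(),'bbox',st[i],'min',np.percentile(P,1,0).round(4),'max',np.percentile(P,99,0).round(4)); print('rect',cv2.minAreaRect(np.c_[u,v].astype(np.float32)))
    return P
E
python3 - <<'E'
from h import *
s=get_state();print(s['eef_pos'],s['force'],s['moment'],s['width'])
im,_=save('scene','s3'); P=tilt('s3',(.48,-.35,.04),(.62,-.08,.35))
cv2.imwrite('pics/s3c.png',cv2.resize(im[60:260,80:280,::-1],(600,600)))
E
```

```text
[ 0.5474758  -0.22490711  0.22265477] [-0.07612612  0.35165138 -3.45943038] [ 0.09100071 -0.07273558  0.0191325 ] 0.06110403070986761
beaker px 924 bbox [144 135  39  50 924] min [ 0.5492 -0.2298  0.1513] max [ 0.5851 -0.1585  0.254 ]
rect ((160.30487060546875, 161.256103515625), (47.63300323486328, 24.831626892089844), 51.34019470214844)
```

View pics/s3c.png

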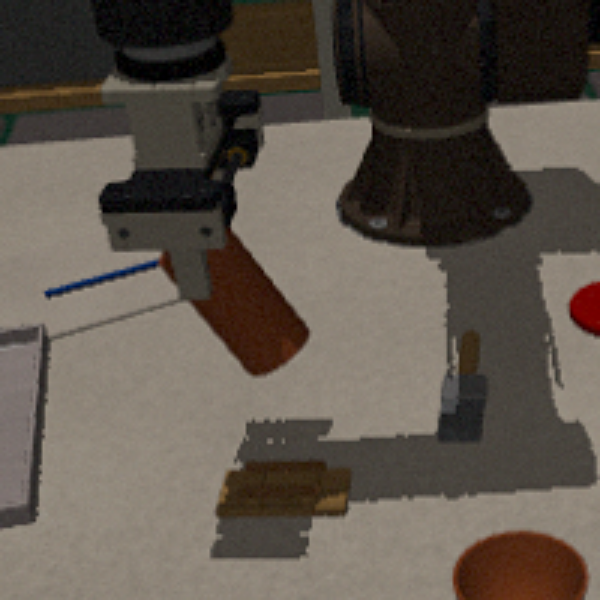

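The scene crop shows the beaker clear of the cradle but stuck about 50° below horizontal, mouth at (280,355). I'll ease the grip to 3 N and use a quick start along +y to swing it further.

>>> {"api": "servo_tool", "payload": {"moves": [{"jaw": 0,"dx": 0,"dy": 0,"dz": 0,"roll": 0},{"jaw": 0,"dx": 0,"dy": 0,"dz": 0,"roll": 0},{"jaw": 0,"dx": 0.02,"dy": 0.055,"dz": 0,"roll": 0},{"jaw": 0,"dx": 0.02,"dy": 0.035,"dz": 0,"roll": 0},{"jaw": 0,"dx": 0.02,"dy": 0.02,"dz": 0,"roll": 0},{"jaw": 0,"dx": 0.02,"dy": 0.01,"dz": 0,"roll": 0},{"jaw": 0,"dx": 0.01,"dy": 0.005,"dz": 0,"roll": 0},{"jaw": 0,"dx": 0,"dy": 0,"dz": 0,"roll": 0},{"jaw": 0,"dx": 0,"dy": 0,"dz": 0,"roll": 0},{"jaw": 0,"dx": 0,"dy": 0,"dz": 0,"roll": 0}], "newtons": 3}}

```text
t: 7.75
eef_pos: [0.6373, -0.1005, 0.2238]
ee_rot: [-3.141, 0.0, -1.722]
force: [0.1, -0.3, -2.5]
width: 0.0598
gripper_force: 3.0
```

```bash
cat > t.py <<'E'
from h import *
import sys
f=sys.argv[1]; s=get_state(); p=s['eef_pos']; print(p,s['force'],s['width'])
im,_=save('scene',f); P=tilt(f,(p[0]-.07,p[1]-.13,p[2]-.13),(p[0]+.08,p[1]+.13,p[2]+.07))
# silhouette edges: per z slice, y extent on the visible (+x) side
for a,b in zip(np.arange(P[:,2].min(),P[:,2].max(),.015),np.arange(P[:,2].min()+.015,P[:,2].max()+.015,.015)):
    q=P[(P[:,2]>=a)&(P[:,2]<b)]; print(round(a,3),len(q),np.percentile(q[:,1],[3,97]).round(4),q[:,0].max().round(4))
E
python3 t.py s4
```

```text
[ 0.63734957 -0.10054045  0.22379375] [ 0.06301634 -0.27415072 -2.4551704 ] 0.059781216675773616
beaker px 966 bbox [192 159  29  48 966] min [ 0.6463 -0.1295  0.1371] max [ 0.6713 -0.0741  0.2482]
rect ((206.1927947998047, 182.24124145507812), (47.723453521728516, 26.972150802612305), 87.39744567871094)
0.135 123 [-0.1283 -0.0756] 0.6711
0.15 144 [-0.129  -0.0746] 0.6705
0.165 137 [-0.128 -0.076] 0.6716
0.18 145 [-0.1285 -0.0751] 0.6695
0.195 153 [-0.128  -0.0753] 0.6704
0.21 104 [-0.1282 -0.0751] 0.6802
0.225 93 [-0.129  -0.0745] 0.6831
0.24 66 [-0.1279 -0.0759] 0.6759
0.255 1 [-0.1183 -0.1183] 0.6818
```

The depth slices show the beaker hanging vertical: both sides stay within 1 mm from z = 0.135 to 0.25. I'll firm up the grip and carry it over the stand.

>>> {"api": "servo_tool", "payload": {"moves": [{"jaw": 0,"dx": 0,"dy": 0,"dz": 0,"roll": 0},{"jaw": 0,"dx": 0,"dy": 0,"dz": 0,"roll": 0},{"jaw": 0,"dx": -0.01,"dy": 0.02,"dz": 0.02,"roll": 0},{"jaw": 0,"dx": -0.02,"dy": 0.04,"dz": 0.03,"roll": 0},{"jaw": 0,"dx": -0.02,"dy": 0.05,"dz": 0.021,"roll": 0},{"jaw": 0,"dx": -0.024,"dy": 0.055,"dz": 0,"roll": 0},{"jaw": 0,"dx": -0.02,"dy": 0.05,"dz": 0,"roll": 0},{"jaw": 0,"dx": -0.02,"dy": 0.05,"dz": 0,"roll": 0},{"jaw": 0,"dx": -0.02,"dy": 0.045,"dz": 0,"roll": 0},{"jaw": 0,"dx": -0.01,"dy": 0.027,"dz": 0,"roll": 0}], "newtons": 20}}

```text
t: 9.05
eef_pos: [0.4923, 0.2394, 0.2959]
ee_rot: [-3.141, 0.002, -1.719]
force: [0.9, -0.1, -2.6]
width: 0.0593
gripper_force: 20.0
```

>>> {"api": "servo_tool", "payload": {"moves": [{"jaw": 0,"dx": 0,"dy": 0,"dz": 0,"roll": 0},{"jaw": 0,"dx": 0,"dy": 0,"dz": 0,"roll": 0},{"jaw": 0,"dx": 0,"dy": 0,"dz": 0,"roll": 0},{"jaw": 0,"dx": 0,"dy": 0,"dz": 0,"roll": 0},{"jaw": 0,"dx": 0,"dy": 0,"dz": 0,"roll": 0},{"jaw": 0,"dx": 0,"dy": 0,"dz": 0,"roll": 0},{"jaw": 0,"dx": 0,"dy": 0,"dz": 0,"roll": 0},{"jaw": 0,"dx": 0,"dy": 0,"dz": 0,"roll": 0},{"jaw": 0,"dx": 0,"dy": 0,"dz": 0,"roll": 0},{"jaw": 0,"dx": 0,"dy": 0,"dz": 0,"roll": 0}]}}

```text
t: 10.3
eef_pos: [0.4938, 0.237, 0.2946]
ee_rot: [3.142, -0.0, -1.721]
force: [0.3, 0.7, -2.4]
width: 0.0595
gripper_force: 20.0
```

```bash
python3 t.py s5
python3 - <<'E'
from h import *
c=load('s5'); cv2.imwrite('pics/s5c.png',cv2.resize(c['im'][30:230,230:430,::-1],(600,600)))
X=cloud(c); hsv=cv2.cvtColor(c['im'],cv2.COLOR_RGB2HSV)
b=(hsv[...,0]>100)&(hsv[...,0]<125)&(hsv[...,1]>130)&(X[...,2]>.14)&(abs(X[...,0]-.49)<.06)&(abs(X[...,1]-.236)<.06)
Q=X[b]; print('head',len(Q),np.percentile(Q,[1,50,99],0)); v,u=np.nonzero(b); print('px u',u.min(),u.max(),v.min(),v.max())
E
```

```text
[0.49384508 0.23703027 0.29455347] [ 0.27348788  0.65131166 -2.36368231] 0.05954987732483238
beaker px 897 bbox [322  84  28  52 897] min [0.4753 0.2071 0.2067] max [0.5272 0.2617 0.32  ]
rect ((335.10003662109375, 109.70000457763672), (23.69063377380371, 51.22634506225586), 7.125016689300537)
0.205 113 [0.2074 0.2546] 0.5269
0.22 116 [0.2074 0.2578] 0.527
0.235 128 [0.2075 0.2563] 0.5291
0.25 118 [0.2078 0.257 ] 0.527
0.265 129 [0.2079 0.256 ] 0.5264
0.28 111 [0.2082 0.2579] 0.5278
0.295 68 [0.208  0.2598] 0.5331
0.31 112 [0.208  0.2616] 0.5341
0.325 2 [0.2196 0.2209] 0.528
head 193 [[0.4577668  0.19138563 0.17069398]
 [0.50786351 0.23115403 0.17941797]
 [0.54183693 0.27126959 0.5225373 ]]
px u 322 367 0 145
```

View pics/s5c.png

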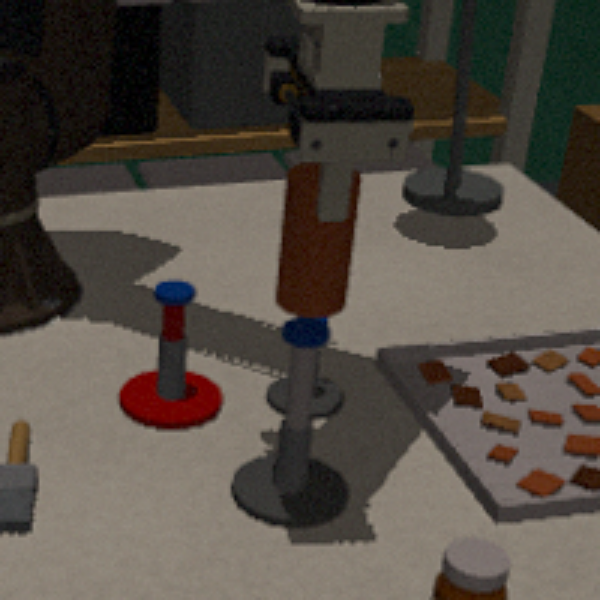

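The scene crop shows the beaker hanging upright just above the blue head at (306,330), its rim at (310,310) and centred over it in this view. I'll start the insertion slowly.

>>> {"api": "servo_tool", "payload": {"moves": [{"jaw": 0,"dx": 0,"dy": 0,"dz": -0.004,"roll": 0},{"jaw": 0,"dx": 0,"dy": 0,"dz": -0.008,"roll": 0},{"jaw": 0,"dx": 0,"dy": 0,"dz": -0.008,"roll": 0},{"jaw": 0,"dx": 0,"dy": 0,"dz": -0.006,"roll": 0},{"jaw": 0,"dx": 0,"dy": 0,"dz": -0.005,"roll": 0},{"jaw": 0,"dx": 0,"dy": 0,"dz": -0.005,"roll": 0},{"jaw": 0,"dx": 0,"dy": 0,"dz": -0.004,"roll": 0},{"jaw": 0,"dx": 0,"dy": 0,"dz": -0.004,"roll": 0},{"jaw": 0,"dx": 0,"dy": 0,"dz": 0,"roll": 0},{"jaw": 0,"dx": 0,"dy": 0,"dz": 0,"roll": 0}], "newtons": 5}}

```text
t: 11.6
eef_pos: [0.494, 0.2371, 0.2507]
ee_rot: [-3.141, 0.0, -1.721]
force: [0.0, -0.4, -2.4]
width: 0.06
gripper_force: 5.0
```

```bash
python3 t.py s6 | head -3
python3 - <<'E'
from h import *
c=load('s6'); X=cloud(c); hsv=cv2.cvtColor(c['im'],cv2.COLOR_RGB2HSV)
b=(hsv[...,0]>100)&(hsv[...,0]<125)&(hsv[...,1]>130)&(X[...,2]>.14)&(X[...,2]<.2)&(abs(X[...,0]-.49)<.06)&(abs(X[...,1]-.236)<.06)
Q=X[b]; print('head px left',len(Q),(np.percentile(Q,[1,50,99],0) if len(Q) else ''))
E
```

```text
[0.49398184 0.23707109 0.2507216 ] [ 0.03105923 -0.38830131 -2.36182281] 0.05996114278936156
beaker px 848 bbox [321 102  27  49 848] min [0.4835 0.2071 0.1621] max [0.5272 0.2603 0.2757]
rect ((333.5328674316406, 126.68766021728516), (23.08299446105957, 47.736263275146484), 6.009006023406982)
head px left 0
```

>>> {"api": "servo_tool", "payload": {"moves": [{"jaw": 0,"dx": 0,"dy": 0,"dz": -0.006,"roll": 0},{"jaw": 0,"dx": 0,"dy": 0,"dz": -0.012,"roll": 0},{"jaw": 0,"dx": 0,"dy": 0,"dz": -0.014,"roll": 0},{"jaw": 0,"dx": 0,"dy": 0,"dz": -0.014,"roll": 0},{"jaw": 0,"dx": 0,"dy": 0,"dz": -0.014,"roll": 0},{"jaw": 0,"dx": 0,"dy": 0,"dz": -0.01,"roll": 0},{"jaw": 0,"dx": 0,"dy": 0,"dz": -0.006,"roll": 0},{"jaw": 0,"dx": 0,"dy": 0,"dz": -0.004,"roll": 0},{"jaw": 0,"dx": 0,"dy": 0,"dz": 0,"roll": 0},{"jaw": 0,"dx": 0,"dy": 0,"dz": 0,"roll": 0}], "newtons": 4}}

```text
t: 12.9
eef_pos: [0.4941, 0.2372, 0.171]
ee_rot: [-3.141, 0.001, -1.721]
force: [-0.1, -0.1, -2.8]
width: 0.0594
gripper_force: 4.0
```

>>> {"api": "servo_tool", "payload": {"moves": [{"jaw": 0,"dx": 0,"dy": 0,"dz": -0.002,"roll": 0},{"jaw": 0,"dx": 0,"dy": 0,"dz": -0.001,"roll": 0},{"jaw": 0,"dx": 0,"dy": 0,"dz": -0.001,"roll": 0},{"jaw": 0,"dx": 0,"dy": 0,"dz": -0.001,"roll": 0},{"jaw": 0,"dx": 0,"dy": 0,"dz": -0.001,"roll": 0},{"jaw": 0,"dx": 0,"dy": 0,"dz": -0.001,"roll": 0},{"jaw": 0,"dx": 0,"dy": 0,"dz": -0.001,"roll": 0},{"jaw": 0,"dx": 0,"dy": 0,"dz": 0,"roll": 0},{"jaw": 0,"dx": 0,"dy": 0,"dz": 0,"roll": 0},{"jaw": 0,"dx": 0,"dy": 0,"dz": 0,"roll": 0}], "newtons": 3}}

```text
t: 14.15
eef_pos: [0.4939, 0.237, 0.1626]
ee_rot: [-3.142, 0.0, -1.721]
force: [0.9, 0.0, -1.4]
width: 0.0599
gripper_force: 3.0
```

>>> {"api": "servo_tool", "payload": {"moves": [{"jaw": 0,"dx": 0,"dy": 0,"dz": -0.001,"roll": 0},{"jaw": 0,"dx": 0,"dy": 0,"dz": 0,"roll": 0},{"jaw": 0,"dx": 0,"dy": 0,"dz": -0.001,"roll": 0},{"jaw": 0,"dx": 0,"dy": 0,"dz": 0,"roll": 0},{"jaw": 0,"dx": 0,"dy": 0,"dz": 0,"roll": 0},{"jaw": 0,"dx": 0,"dy": 0,"dz": 0,"roll": 0},{"jaw": 0,"dx": 0,"dy": 0,"dz": 0,"roll": 0},{"jaw": 0,"dx": 0,"dy": 0,"dz": 0,"roll": 0},{"jaw": 0,"dx": 0,"dy": 0,"dz": 0,"roll": 0},{"jaw": 0,"dx": 0,"dy": 0,"dz": 0,"roll": 0}]}}

```text
t: 15.4
eef_pos: [0.4939, 0.237, 0.1606]
ee_rot: [-3.142, 0.0, -1.721]
force: [-0.6, 0.4, -2.5]
width: 0.06
gripper_force: 3.0
```

```bash
python3 t.py s7 | head -2
```

```text
[0.4938809  0.2370251  0.16059343] [-0.58662323  0.41787067 -2.51156941] 0.06001301847368312
beaker px 725 bbox [318 134  26  47 725] min [0.4848 0.207  0.0725] max [0.5371 0.2592 0.1853]
```

Not touching yet: the tool still carries the full 2.4 N weight.

>>> {"api": "servo_tool", "payload": {"moves": [{"jaw": 0,"dx": 0,"dy": 0,"dz": -0.001,"roll": 0},{"jaw": 0,"dx": 0,"dy": 0,"dz": 0,"roll": 0},{"jaw": 0,"dx": 0,"dy": 0,"dz": -0.001,"roll": 0},{"jaw": 0,"dx": 0,"dy": 0,"dz": 0,"roll": 0},{"jaw": 0,"dx": 0,"dy": 0,"dz": -0.001,"roll": 0},{"jaw": 0,"dx": 0,"dy": 0,"dz": 0,"roll": 0},{"jaw": 0,"dx": 0,"dy": 0,"dz": 0,"roll": 0},{"jaw": 0,"dx": 0,"dy": 0,"dz": 0,"roll": 0},{"jaw": 0,"dx": 0,"dy": 0,"dz": 0,"roll": 0},{"jaw": 0,"dx": 0,"dy": 0,"dz": 0,"roll": 0}]}}

```text
t: 16.7
eef_pos: [0.494, 0.2371, 0.1576]
ee_rot: [-3.141, 0.0, -1.721]
force: [0.1, 0.9, 5.5]
width: 0.0598
gripper_force: 3.0
```

Contact: the force went from −2.5 to +5.5 N, at or below the post's drag. Letting go and rising straight up.

>>> {"api": "servo_tool", "payload": {"moves": [{"jaw": 1,"dx": 0,"dy": 0,"dz": 0,"roll": 0},{"jaw": 1,"dx": 0,"dy": 0,"dz": 0,"roll": 0},{"jaw": 1,"dx": 0,"dy": 0,"dz": 0,"roll": 0},{"jaw": 1,"dx": 0,"dy": 0,"dz": 0,"roll": 0},{"jaw": 1,"dx": 0,"dy": 0,"dz": 0,"roll": 0},{"jaw": 1,"dx": 0,"dy": 0,"dz": 0.01,"roll": 0},{"jaw": 1,"dx": 0,"dy": 0,"dz": 0.02,"roll": 0},{"jaw": 1,"dx": 0,"dy": 0,"dz": 0.02,"roll": 0},{"jaw": 1,"dx": 0,"dy": 0,"dz": 0.02,"roll": 0},{"jaw": 1,"dx": 0,"dy": 0,"dz": 0.01,"roll": 0}]}}

```text
t: 17.95
eef_pos: [0.4943, 0.2373, 0.2394]
ee_rot: [-3.14, 0.002, -1.721]
force: [-0.2, -0.4, -0.1]
width: 0.0877
gripper_force: 0.0
```

```bash
cat > b.py <<'E'
from h import *
import sys
f=sys.argv[1]; s=get_state(); print(s['eef_pos'],s['force'],s['width'])
for n in ('scene','top'):
    save(n,f+n); c=load(f+n); X=cloud(c); hsv=cv2.cvtColor(c['im'],cv2.COLOR_RGB2HSV)
    m=((hsv[...,0]<14)|(hsv[...,0]>172))&(hsv[...,1]>110)&(abs(X[...,0]-.494)<.07)&(abs(X[...,1]-.237)<.07)&(X[...,2]>.03)&(X[...,2]<.25)
    P=X[m]; 
    if len(P)<20: print(n,'hidden'); continue
    print(n,len(P),'min/med/max',np.percentile(P,[1,50,99],0).round(4).tolist()); z=np.percentile(P[:,2],97); T=P[P[:,2]>z-.004]; print(' top disc',len(T),z,T.mean(0),T.min(0),T.max(0))
im=load(f+'scene')['im']; cv2.imwrite('pics/%sc.png'%f,cv2.resize(im[30:230,230:430,::-1],(600,600)))
E
python3 b.py r1
```

```text
[0.49431627 0.23732791 0.2393797 ] [-0.19519862 -0.41782487 -0.10147063] 0.08766729098742064
scene 938 min/med/max [[0.4727, 0.2077, 0.07], [0.5185, 0.2283, 0.1398], [0.5272, 0.2605, 0.1835]]
 top disc 191 0.18292243229379343 [0.49811475 0.23564566 0.18250901] [0.45252429 0.20744143 0.17902863] [0.52530726 0.26361144 0.24689007]
top 856 min/med/max [[0.4653, 0.2084, 0.0768], [0.4918, 0.2243, 0.1809], [0.521, 0.2639, 0.1844]]
 top disc 531 0.18382138551422256 [0.49284553 0.2336637  0.18188801] [0.46524329 0.20916486 0.17982243] [0.52300593 0.26562753 0.18642493]
```

View pics/r1c.png

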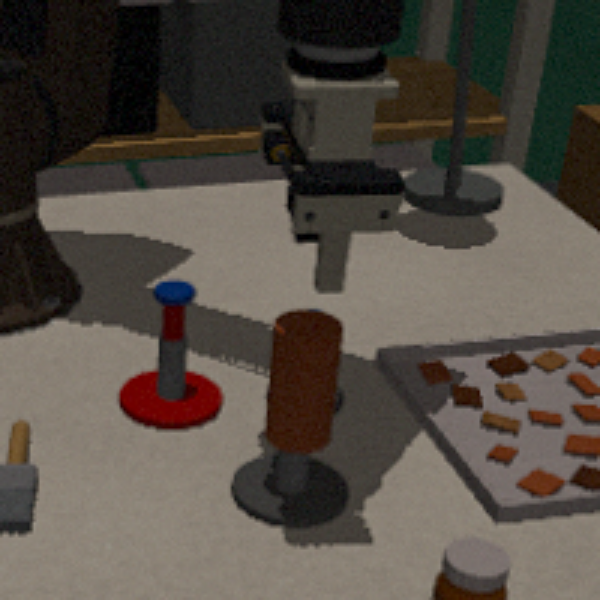

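The scene crop shows the beaker standing mouth-down on the post, base at (307,320), rim at (298,440) and rod visible below, with the gripper clear. The base top is at z ≈ 0.183, so the post is still raised. Next I close the fingers above its centre.

>>> {"api": "servo_tool", "payload": {"moves": [{"jaw": 0,"dx": 0,"dy": 0,"dz": 0,"roll": 0},{"jaw": 0,"dx": 0,"dy": 0,"dz": 0,"roll": 0},{"jaw": 0,"dx": 0,"dy": 0,"dz": 0,"roll": 0},{"jaw": 0,"dx": 0,"dy": 0,"dz": -0.005,"roll": 0},{"jaw": 0,"dx": 0,"dy": 0,"dz": -0.01,"roll": 0},{"jaw": 0,"dx": 0,"dy": 0,"dz": -0.01,"roll": 0},{"jaw": 0,"dx": 0,"dy": 0,"dz": -0.01,"roll": 0},{"jaw": 0,"dx": 0,"dy": 0,"dz": -0.008,"roll": 0},{"jaw": 0,"dx": 0,"dy": 0,"dz": -0.003,"roll": 0},{"jaw": 0,"dx": 0,"dy": 0,"dz": 0,"roll": 0}], "newtons": 20}}

```text
t: 19.3
eef_pos: [0.4939, 0.237, 0.1914]
ee_rot: [3.142, -0.0, -1.721]
force: [0.3, -0.3, 1.3]
width: 0.0007
gripper_force: 0.0
```

>>> {"api": "servo_tool", "payload": {"moves": [{"jaw": 0,"dx": 0,"dy": 0,"dz": -0.003,"roll": 0},{"jaw": 0,"dx": 0,"dy": 0,"dz": -0.003,"roll": 0},{"jaw": 0,"dx": 0,"dy": 0,"dz": -0.003,"roll": 0},{"jaw": 0,"dx": 0,"dy": 0,"dz": -0.003,"roll": 0},{"jaw": 0,"dx": 0,"dy": 0,"dz": -0.003,"roll": 0},{"jaw": 0,"dx": 0,"dy": 0,"dz": -0.004,"roll": 0},{"jaw": 0,"dx": 0,"dy": 0,"dz": -0.004,"roll": 0},{"jaw": 0,"dx": 0,"dy": 0,"dz": -0.003,"roll": 0},{"jaw": 0,"dx": 0,"dy": 0,"dz": -0.002,"roll": 0},{"jaw": 0,"dx": 0,"dy": 0,"dz": -0.001,"roll": 0}]}}

```text
t: 20.55
eef_pos: [0.494, 0.2371, 0.1626]
ee_rot: [-3.141, 0.0, -1.721]
force: [-1.4, -0.0, 4.2]
width: 0.0007
gripper_force: 2.4
```

>>> {"api": "servo_tool", "payload": {"moves": [{"jaw": 0,"dx": 0,"dy": 0,"dz": 0,"roll": 0},{"jaw": 0,"dx": 0,"dy": 0,"dz": 0,"roll": 0},{"jaw": 0,"dx": 0,"dy": 0,"dz": 0,"roll": 0},{"jaw": 0,"dx": 0,"dy": 0,"dz": 0,"roll": 0},{"jaw": 0,"dx": 0,"dy": 0,"dz": 0,"roll": 0},{"jaw": 0,"dx": 0,"dy": 0,"dz": 0,"roll": 0},{"jaw": 0,"dx": 0,"dy": 0,"dz": 0,"roll": 0},{"jaw": 0,"dx": 0,"dy": 0,"dz": 0,"roll": 0},{"jaw": 0,"dx": 0,"dy": 0,"dz": 0,"roll": 0},{"jaw": 0,"dx": 0,"dy": 0,"dz": 0.0002,"roll": 0}]}}

```text
t: 21.8
eef_pos: [0.4936, 0.2369, 0.1625]
ee_rot: [3.141, -0.0, -1.721]
force: [-0.9, 0.2, -0.1]
width: 0.0007
gripper_force: 0.0
```

>>> {"api": "servo_tool", "payload": {"moves": [{"jaw": 0,"dx": 0,"dy": 0,"dz": -0.0002,"roll": 0},{"jaw": 0,"dx": 0,"dy": 0,"dz": -0.0002,"roll": 0},{"jaw": 0,"dx": 0,"dy": 0,"dz": -0.0002,"roll": 0},{"jaw": 0,"dx": 0,"dy": 0,"dz": -0.0002,"roll": 0},{"jaw": 0,"dx": 0,"dy": 0,"dz": -0.0002,"roll": 0},{"jaw": 0,"dx": 0,"dy": 0,"dz": -0.0001,"roll": 0},{"jaw": 0,"dx": 0,"dy": 0,"dz": -0.0001,"roll": 0},{"jaw": 0,"dx": 0,"dy": 0,"dz": -0.0001,"roll": 0},{"jaw": 0,"dx": 0,"dy": 0,"dz": -0.0001,"roll": 0},{"jaw": 0,"dx": 0,"dy": 0,"dz": -0.0001,"roll": 0}]}}

```text
t: 23.05
eef_pos: [0.4939, 0.237, 0.1612]
ee_rot: [3.142, -0.0, -1.721]
force: [-2.0, -1.4, 4.0]
width: 0.0007
gripper_force: 2.4
```

>>> {"api": "servo_tool", "payload": {"moves": [{"jaw": 0,"dx": 0,"dy": 0,"dz": -0.0001,"roll": 0},{"jaw": 0,"dx": 0,"dy": 0,"dz": -0.0001,"roll": 0},{"jaw": 0,"dx": 0,"dy": 0,"dz": -0.0001,"roll": 0},{"jaw": 0,"dx": 0,"dy": 0,"dz": -0.0001,"roll": 0},{"jaw": 0,"dx": 0,"dy": 0,"dz": -0.0001,"roll": 0},{"jaw": 0,"dx": 0,"dy": 0,"dz": 0,"roll": 0},{"jaw": 0,"dx": 0,"dy": 0,"dz": 0,"roll": 0},{"jaw": 0,"dx": 0,"dy": 0,"dz": 0,"roll": 0},{"jaw": 0,"dx": 0,"dy": 0,"dz": 0,"roll": 0},{"jaw": 0,"dx": 0,"dy": 0,"dz": 0,"roll": 0}]}}

```text
t: 24.3
eef_pos: [0.4938, 0.237, 0.1607]
ee_rot: [3.142, -0.0, -1.721]
force: [-2.4, -1.2, 4.7]
width: 0.0005
gripper_force: 2.2
```

>>> {"api": "servo_tool", "payload": {"moves": [{"jaw": 0,"dx": 0,"dy": 0,"dz": -0.0001,"roll": 0},{"jaw": 0,"dx": 0,"dy": 0,"dz": -0.0001,"roll": 0},{"jaw": 0,"dx": 0,"dy": 0,"dz": -0.0001,"roll": 0},{"jaw": 0,"dx": 0,"dy": 0,"dz": -0.0001,"roll": 0},{"jaw": 0,"dx": 0,"dy": 0,"dz": -0.0001,"roll": 0},{"jaw": 0,"dx": 0,"dy": 0,"dz": -0.0001,"roll": 0},{"jaw": 0,"dx": 0,"dy": 0,"dz": -0.0001,"roll": 0},{"jaw": 0,"dx": 0,"dy": 0,"dz": 0,"roll": 0},{"jaw": 0,"dx": 0,"dy": 0,"dz": 0,"roll": 0},{"jaw": 0,"dx": 0,"dy": 0,"dz": 0,"roll": 0}]}}

```text
t: 25.55
eef_pos: [0.4939, 0.237, 0.16]
ee_rot: [-3.142, -0.0, -1.721]
force: [-2.2, -1.1, 5.0]
width: 0.0005
gripper_force: 2.3
```

>>> {"api": "servo_tool", "payload": {"moves": [{"jaw": 0,"dx": 0,"dy": 0,"dz": -0.0001,"roll": 0},{"jaw": 0,"dx": 0,"dy": 0,"dz": -0.0001,"roll": 0},{"jaw": 0,"dx": 0,"dy": 0,"dz": -0.0001,"roll": 0},{"jaw": 0,"dx": 0,"dy": 0,"dz": -0.0001,"roll": 0},{"jaw": 0,"dx": 0,"dy": 0,"dz": -0.0001,"roll": 0},{"jaw": 0,"dx": 0,"dy": 0,"dz": -0.0001,"roll": 0},{"jaw": 0,"dx": 0,"dy": 0,"dz": -0.0001,"roll": 0},{"jaw": 0,"dx": 0,"dy": 0,"dz": 0,"roll": 0},{"jaw": 0,"dx": 0,"dy": 0,"dz": 0,"roll": 0},{"jaw": 0,"dx": 0,"dy": 0,"dz": 0,"roll": 0}]}}

```text
t: 26.8
eef_pos: [0.4939, 0.237, 0.1593]
ee_rot: [3.142, -0.0, -1.721]
force: [-2.0, -1.3, 4.6]
width: 0.0005
gripper_force: 2.3
```

>>> {"api": "servo_tool", "payload": {"moves": [{"jaw": 0,"dx": 0,"dy": 0,"dz": -0.0001,"roll": 0},{"jaw": 0,"dx": 0,"dy": 0,"dz": -0.0001,"roll": 0},{"jaw": 0,"dx": 0,"dy": 0,"dz": -0.0001,"roll": 0},{"jaw": 0,"dx": 0,"dy": 0,"dz": -0.0001,"roll": 0},{"jaw": 0,"dx": 0,"dy": 0,"dz": -0.0001,"roll": 0},{"jaw": 0,"dx": 0,"dy": 0,"dz": -0.0001,"roll": 0},{"jaw": 0,"dx": 0,"dy": 0,"dz": -0.0001,"roll": 0},{"jaw": 0,"dx": 0,"dy": 0,"dz": 0,"roll": 0},{"jaw": 0,"dx": 0,"dy": 0,"dz": 0,"roll": 0},{"jaw": 0,"dx": 0,"dy": 0,"dz": 0,"roll": 0}]}}

```text
t: 28.05
eef_pos: [0.4939, 0.237, 0.1587]
ee_rot: [-3.142, 0.0, -1.721]
force: [-1.5, -0.5, 4.6]
width: 0.0003
gripper_force: 2.3
```

>>> {"api": "servo_tool", "payload": {"moves": [{"jaw": 0,"dx": 0,"dy": 0,"dz": -0.0001,"roll": 0},{"jaw": 0,"dx": 0,"dy": 0,"dz": -0.0001,"roll": 0},{"jaw": 0,"dx": 0,"dy": 0,"dz": -0.0001,"roll": 0},{"jaw": 0,"dx": 0,"dy": 0,"dz": -0.0001,"roll": 0},{"jaw": 0,"dx": 0,"dy": 0,"dz": -0.0001,"roll": 0},{"jaw": 0,"dx": 0,"dy": 0,"dz": -0.0001,"roll": 0},{"jaw": 0,"dx": 0,"dy": 0,"dz": -0.0001,"roll": 0},{"jaw": 0,"dx": 0,"dy": 0,"dz": 0,"roll": 0},{"jaw": 0,"dx": 0,"dy": 0,"dz": 0,"roll": 0},{"jaw": 0,"dx": 0,"dy": 0,"dz": 0,"roll": 0}]}}

```text
t: 29.3
eef_pos: [0.4938, 0.237, 0.1579]
ee_rot: [3.142, -0.0, -1.721]
force: [-1.8, -1.0, 4.7]
width: 0.0006
gripper_force: 2.3
```

>>> {"api": "servo_tool", "payload": {"moves": [{"jaw": 0,"dx": 0,"dy": 0,"dz": -0.0001,"roll": 0},{"jaw": 0,"dx": 0,"dy": 0,"dz": -0.0001,"roll": 0},{"jaw": 0,"dx": 0,"dy": 0,"dz": -0.0001,"roll": 0},{"jaw": 0,"dx": 0,"dy": 0,"dz": -0.0001,"roll": 0},{"jaw": 0,"dx": 0,"dy": 0,"dz": -0.0001,"roll": 0},{"jaw": 0,"dx": 0,"dy": 0,"dz": -0.0001,"roll": 0},{"jaw": 0,"dx": 0,"dy": 0,"dz": -0.0001,"roll": 0},{"jaw": 0,"dx": 0,"dy": 0,"dz": 0,"roll": 0},{"jaw": 0,"dx": 0,"dy": 0,"dz": 0,"roll": 0},{"jaw": 0,"dx": 0,"dy": 0,"dz": 0,"roll": 0}]}}

```text
t: 30.55
eef_pos: [0.4939, 0.237, 0.1573]
ee_rot: [3.142, 0.0, -1.721]
force: [-2.2, -0.5, 5.0]
width: 0.0008
gripper_force: 2.3
```

>>> {"api": "servo_tool", "payload": {"moves": [{"jaw": 0,"dx": 0,"dy": 0,"dz": -0.0001,"roll": 0},{"jaw": 0,"dx": 0,"dy": 0,"dz": -0.0001,"roll": 0},{"jaw": 0,"dx": 0,"dy": 0,"dz": -0.0001,"roll": 0},{"jaw": 0,"dx": 0,"dy": 0,"dz": -0.0001,"roll": 0},{"jaw": 0,"dx": 0,"dy": 0,"dz": -0.0001,"roll": 0},{"jaw": 0,"dx": 0,"dy": 0,"dz": -0.0001,"roll": 0},{"jaw": 0,"dx": 0,"dy": 0,"dz": -0.0001,"roll": 0},{"jaw": 0,"dx": 0,"dy": 0,"dz": 0,"roll": 0},{"jaw": 0,"dx": 0,"dy": 0,"dz": 0,"roll": 0},{"jaw": 0,"dx": 0,"dy": 0,"dz": 0,"roll": 0}]}}

```text
t: 31.8
eef_pos: [0.4939, 0.237, 0.1565]
ee_rot: [3.142, -0.0, -1.721]
force: [-1.6, -0.6, 4.4]
width: 0.0005
gripper_force: 2.3
```

>>> {"api": "servo_tool", "payload": {"moves": [{"jaw": 0,"dx": 0,"dy": 0,"dz": -0.0001,"roll": 0},{"jaw": 0,"dx": 0,"dy": 0,"dz": -0.0001,"roll": 0},{"jaw": 0,"dx": 0,"dy": 0,"dz": -0.0001,"roll": 0},{"jaw": 0,"dx": 0,"dy": 0,"dz": -0.0001,"roll": 0},{"jaw": 0,"dx": 0,"dy": 0,"dz": -0.0001,"roll": 0},{"jaw": 0,"dx": 0,"dy": 0,"dz": -0.0001,"roll": 0},{"jaw": 0,"dx": 0,"dy": 0,"dz": -0.0001,"roll": 0},{"jaw": 0,"dx": 0,"dy": 0,"dz": 0,"roll": 0},{"jaw": 0,"dx": 0,"dy": 0,"dz": 0,"roll": 0},{"jaw": 0,"dx": 0,"dy": 0,"dz": 0,"roll": 0}]}}

```text
t: 33.05
eef_pos: [0.4939, 0.237, 0.1558]
ee_rot: [3.142, 0.0, -1.721]
force: [-2.3, -1.6, 3.8]
width: 0.0004
gripper_force: 2.3
```

>>> {"api": "servo_tool", "payload": {"moves": [{"jaw": 0,"dx": 0,"dy": 0,"dz": -0.0001,"roll": 0},{"jaw": 0,"dx": 0,"dy": 0,"dz": -0.0001,"roll": 0},{"jaw": 0,"dx": 0,"dy": 0,"dz": -0.0001,"roll": 0},{"jaw": 0,"dx": 0,"dy": 0,"dz": -0.0001,"roll": 0},{"jaw": 0,"dx": 0,"dy": 0,"dz": -0.0001,"roll": 0},{"jaw": 0,"dx": 0,"dy": 0,"dz": -0.0001,"roll": 0},{"jaw": 0,"dx": 0,"dy": 0,"dz": -0.0001,"roll": 0},{"jaw": 0,"dx": 0,"dy": 0,"dz": 0,"roll": 0},{"jaw": 0,"dx": 0,"dy": 0,"dz": 0,"roll": 0},{"jaw": 0,"dx": 0,"dy": 0,"dz": 0,"roll": 0}]}}

```text
t: 34.3
eef_pos: [0.4939, 0.237, 0.1552]
ee_rot: [3.142, 0.0, -1.721]
force: [-1.5, -2.1, 3.9]
width: 0.0002
gripper_force: 2.3
```

>>> {"api": "servo_tool", "payload": {"moves": [{"jaw": 0,"dx": 0,"dy": 0,"dz": -0.0001,"roll": 0},{"jaw": 0,"dx": 0,"dy": 0,"dz": -0.0001,"roll": 0},{"jaw": 0,"dx": 0,"dy": 0,"dz": -0.0001,"roll": 0},{"jaw": 0,"dx": 0,"dy": 0,"dz": -0.0001,"roll": 0},{"jaw": 0,"dx": 0,"dy": 0,"dz": -0.0001,"roll": 0},{"jaw": 0,"dx": 0,"dy": 0,"dz": -0.0001,"roll": 0},{"jaw": 0,"dx": 0,"dy": 0,"dz": -0.0001,"roll": 0},{"jaw": 0,"dx": 0,"dy": 0,"dz": 0,"roll": 0},{"jaw": 0,"dx": 0,"dy": 0,"dz": 0,"roll": 0},{"jaw": 0,"dx": 0,"dy": 0,"dz": 0,"roll": 0}]}}

```text
t: 35.55
eef_pos: [0.494, 0.237, 0.1548]
ee_rot: [-3.141, 0.0, -1.721]
force: [-2.7, -0.6, 7.4]
width: 0.0004
gripper_force: 3.6
```

The force has risen from about 4.5 N to 7.4 N and the tool moved less than commanded, so this may be the stop. Switching to smaller steps.

>>> {"api": "servo_tool", "payload": {"moves": [{"jaw": 0,"dx": 0,"dy": 0,"dz": -0.0001,"roll": 0},{"jaw": 0,"dx": 0,"dy": 0,"dz": -0.0001,"roll": 0},{"jaw": 0,"dx": 0,"dy": 0,"dz": -0.0001,"roll": 0},{"jaw": 0,"dx": 0,"dy": 0,"dz": 0,"roll": 0},{"jaw": 0,"dx": 0,"dy": 0,"dz": 0,"roll": 0},{"jaw": 0,"dx": 0,"dy": 0,"dz": 0,"roll": 0},{"jaw": 0,"dx": 0,"dy": 0,"dz": 0,"roll": 0},{"jaw": 0,"dx": 0,"dy": 0,"dz": 0,"roll": 0},{"jaw": 0,"dx": 0,"dy": 0,"dz": 0,"roll": 0},{"jaw": 0,"dx": 0,"dy": 0,"dz": 0,"roll": 0}]}}

```text
t: 36.8
eef_pos: [0.494, 0.2371, 0.1548]
ee_rot: [-3.141, 0.0, -1.721]
force: [-4.0, -1.6, 9.5]
width: 0.0007
gripper_force: 4.5
```

>>> {"api": "servo_tool", "payload": {"moves": [{"jaw": 0,"dx": 0,"dy": 0,"dz": -0.0001,"roll": 0},{"jaw": 0,"dx": 0,"dy": 0,"dz": -0.0001,"roll": 0},{"jaw": 0,"dx": 0,"dy": 0,"dz": -0.0001,"roll": 0},{"jaw": 0,"dx": 0,"dy": 0,"dz": -0.0001,"roll": 0},{"jaw": 0,"dx": 0,"dy": 0,"dz": -0.0001,"roll": 0},{"jaw": 0,"dx": 0,"dy": 0,"dz": -0.0001,"roll": 0},{"jaw": 0,"dx": 0,"dy": 0,"dz": -0.0001,"roll": 0},{"jaw": 0,"dx": 0,"dy": 0,"dz": -0.0001,"roll": 0},{"jaw": 0,"dx": 0,"dy": 0,"dz": 0,"roll": 0},{"jaw": 0,"dx": 0,"dy": 0,"dz": 0,"roll": 0}]}}

```text
t: 38.05
eef_pos: [0.4943, 0.2372, 0.1547]
ee_rot: [-3.14, 0.001, -1.721]
force: [-5.3, -3.1, 14.5]
width: 0.0006
gripper_force: 7.1
```

>>> {"api": "servo_tool", "payload": {"moves": [{"jaw": 0,"dx": 0,"dy": 0,"dz": -0.0001,"roll": 0},{"jaw": 0,"dx": 0,"dy": 0,"dz": -0.0001,"roll": 0},{"jaw": 0,"dx": 0,"dy": 0,"dz": -0.0001,"roll": 0},{"jaw": 0,"dx": 0,"dy": 0,"dz": -0.0001,"roll": 0},{"jaw": 0,"dx": 0,"dy": 0,"dz": -0.0001,"roll": 0},{"jaw": 0,"dx": 0,"dy": 0,"dz": -0.0001,"roll": 0},{"jaw": 0,"dx": 0,"dy": 0,"dz": -0.0001,"roll": 0},{"jaw": 0,"dx": 0,"dy": 0,"dz": -0.0001,"roll": 0},{"jaw": 0,"dx": 0,"dy": 0,"dz": -0.0001,"roll": 0},{"jaw": 0,"dx": 0,"dy": 0,"dz": 0,"roll": 0}]}}

```text
t: 39.3
eef_pos: [0.4944, 0.2372, 0.1546]
ee_rot: [-3.14, 0.001, -1.721]
force: [-7.3, -3.0, 19.9]
width: 0.0004
gripper_force: 9.9
```

At 19.9 N the tool stays at z = 0.1547 within 0.1 mm, so the stop is reached. Withdrawing straight up.

>>> {"api": "servo_tool", "payload": {"moves": [{"jaw": 0,"dx": 0,"dy": 0,"dz": 0.001,"roll": 0},{"jaw": 0,"dx": 0,"dy": 0,"dz": 0.002,"roll": 0},{"jaw": 0,"dx": 0,"dy": 0,"dz": 0.005,"roll": 0},{"jaw": 0,"dx": 0,"dy": 0,"dz": 0.01,"roll": 0},{"jaw": 0,"dx": 0,"dy": 0,"dz": 0.02,"roll": 0},{"jaw": 0,"dx": 0,"dy": 0,"dz": 0.02,"roll": 0},{"jaw": 0,"dx": 0,"dy": 0,"dz": 0.02,"roll": 0},{"jaw": 0,"dx": 0,"dy": 0,"dz": 0.01,"roll": 0},{"jaw": 0,"dx": 0,"dy": 0,"dz": 0,"roll": 0},{"jaw": 0,"dx": 0,"dy": 0,"dz": 0,"roll": 0}]}}

```text
t: 40.55
eef_pos: [0.4935, 0.2368, 0.2397]
ee_rot: [3.141, -0.001, -1.722]
force: [0.7, -0.1, -0.1]
width: 0.0007
gripper_force: 0.0
```

```bash
python3 b.py f1
python3 - <<'E'
from h import *
im=load('f1scene')['im']; cv2.imwrite('pics/f1s.png',im[:,:,::-1])
E
```

```text
[0.49350279 0.23681926 0.23967105] [ 0.65100239 -0.11330431 -0.05882514] 0.0006539193335538657
scene 924 min/med/max [[0.4727, 0.2074, 0.0423], [0.5181, 0.2285, 0.113], [0.5268, 0.2607, 0.1559]]
 top disc 190 0.1554387273068987 [0.49862012 0.23616452 0.15436289] [0.46647924 0.20791287 0.15156605] [0.52631753 0.26344924 0.15750275]
top 718 min/med/max [[0.4652, 0.2085, 0.0498], [0.4918, 0.2225, 0.1532], [0.5209, 0.2511, 0.157]]
 top disc 417 0.1563667470516813 [0.49217826 0.23007323 0.15494944] [0.46517564 0.2085486  0.15238291] [0.52306786 0.25324007 0.24315689]
```

View pics/f1s.png

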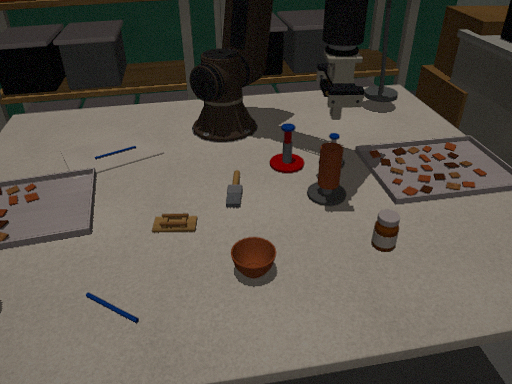

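The final scene view shows the beaker upright on the lowered post at (330,167), its base at z ≈ 0.155. The bowl (253,258), brush (235,188) and jar (386,230) are where they were, and the gripper is clear.

```bash
python3 -c "
from station import *
print(job_done())"
```

```text
the job is handed in; nothing more can be done
None
```

The beaker hangs mouth-down on the stand's post, pressed to the stop at about 20 N after I let go of it with the post still raised; the bowl, brush and jar look unmoved, and the job was handed in at about 41 s (no verdict shown).

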